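# Take the combination lock off the blade box

### The arm

A 6-joint arm with a two-finger parallel gripper is mounted at the origin on a cart in front of the work surface, level with it; the furniture and walls round the work are solid. World frame = base frame: x ahead of the robot, y to its left, z up, the work surface at z = 0. Lengths are in m, angles in rad, forces in N, time in s.
With the tool pointing down it reaches from about 0.325 to 0.75 m from the base axis. Payload 7.6 kg.
Tool frame: the origin (TCP) lies between the finger pads; the fingertips stand 25 mm ahead of it and the grasp point (between the pads) lies 6 mm ahead of it; z points along the fingers, x is the direction in which the jaws open and shut, and the axes are right-handed (so a half turn about z gives the same grasp; the last joint's range is limited). The gripper opens to 85 mm and grips with 20 to 120 N. Pads are 22 mm wide; open, the fingers measure 114 mm over their backs; the gripper's body (76 mm by 85 mm) begins 54 mm behind the grasp point. The pads swing forward as they close: fully open they stand 13 mm farther back than shut.
Start: joints at [-1.191, 0.052, 1.401, -0, 1.689, -0.07], TCP at [0.228, -0.473, 0.256] pointing down, gripper open.
Joint ranges: [-2.9, 2.9], [-0.91, 2.17], [0.12, 2.37], [-1.06, 4.2], [0.26, 2.73], [-2.93, 2.93]. Speed limits (rad/s): [2.57, 2.57, 3.01, 3.14, 3.14, 3.14].

### API

Orientations are given as [roll, pitch, yaw] about the fixed x, y, z axes, in that order (R = Rz(yaw) Ry(pitch) Rx(roll)).
In Python, from workcell import ctrl gives the robot as it stands.
- The arm moves only by the tool step_arm, never from a script. Its argument "deltas" is a list of rows, each a list of 7 numbers: the finger opening in mm, from 0 to 85.4, then the shift along the tool's x, y, z in units of 40 mm (1.0 is 40 mm), then the turn, a rotation vector about the tool's x, y, z in units of 8 degrees (1.0 is 8 degrees). A call has 1 to 10 rows; each row is the pose to reach, as a shift and turn from the pose commanded when the call began, along the tool's axes at that moment; what a row does not reach only later rows make up. A row lasts 1/10 s, in which the tool goes at most 50 mm and 8.59 degrees, less where a joint would pass 70% of its speed; a pose out of reach is approached as far as the arm can. A call with a gripper value outside its range is refused whole. The fingers move at their own pace and stop on an object; "grip_force" is the grip in N (left out, the last holds). Time passes only in rows, so rows that repeat a pose let the fingers close. It gives the time, the measured TCP pose, the force and the opening at its end, in the units of the state.
- ctrl.get_state(): the state, without advancing time (a new reading comes with each control period).
- ctrl.read_camera(name): name is "scene" or "top"; returns the picture (480x640x3 uint8, red, green, blue); there is no depth.
- ctrl.camera_params(name): a dict with "intrinsics" (3x3 intrinsics, pixels), "k1" (the pictures are not rectified: a ray, as slopes to the right and down, at radius r is drawn at 1 + k1 r^2 times it, then the intrinsics apply), "extrinsics" (4x4, takes a point from world to camera coordinates). Camera axes: x right, y down, z forward; pixel columns grow to the right and rows downward; lengths in m; the calibration is good to about 2 mm. A picture is of the moment at which its call begins. camera_params takes no time and is no camera call.
- ctrl.hand_in(): hands the job in, once; it reports no verdict.
The state is a dict: "time": time; "joints": joint angles; "joint_vel": joint speeds; "tau": joint torques, N m; "tool_pos": TCP position; "ee_rot": TCP orientation; "ft_force": force on the tool from outside, world axes, zero at the start; "ft_torque": the same for the moment, N m; "finger_gap": finger opening in m.
Only numpy, scipy, OpenCV 4.12 (cv2) and the standard library are available. Lean on these libraries where they do the work, as an engineer would, in place of code of your own. Each camera call takes 0.05 s, during which the arm holds its last target.

### The job

The spare blades are needed, so take the combination lock off the blue-lidded blade box: slide the black cover on the lock to its end stop to bare the dial, turn the dial clockwise, click by click, until its white pointer is at the red mark, and then pull the shackle fully out by its tab. Lift the lock off the box's eye by its case and finish holding it up, still and level with the dial on top, more than 10 cm above where it sat and clear of everything; the program ends while the gripper holds it. Leave the dial at the mark and do not shift the other things on the table.

Things in the scene. Friction and masses are not known exactly. Their poses are not given: they have to be found in the camera images.
- blade_box: Steel box for spare cutter blades, grey with a blue lid, 156 x 236 x 64 mm, immovable. Origin: centre of its underside, on the table; x from its front edge (robot side) to its rear hinges, y to its left, z up. Lid top at z = 64 mm.
- lock_center (a point): Centre of the lock's case, half-way up, 17 mm over the lid; about its balance point. Axes as the box's (x rear, y left, z up) while it sits there. Case 46 (x) x 124 (y) x 34 (z) mm with flat upright sides. Front face free to grip from y = -20 to 60 mm (shackle at -34), rear face all along; highest part (cover ridge) 50.5 mm above this point.
- lock_red_mark (a point): Red mark on top of the lock case at its left (+y) end, to which the dial's pointer must point; bared with the dial.
- cover_ridge (a point): Centre of the upright finger ridge on the black tunnel-shaped cover over the dial: ridge 34 (x) x 8 (y) x 13 (z) mm. The cover's flat roof is 6.5 mm below this point, 18 mm to either side in y, 23 mm in x. Shut: 38 mm left of and 44.5 mm above lock_center. It slides to the right (lock's -y).
- lock_cover (a joint): Travel of the cover, m: 0 = shut over the dial (start), 0.056 = end stop, dial bare. Friction about 1.5 N; stays where it is left.
- dial_grip (a point): On the dial's axis, 10 mm over the case's top (half-way up its grip bar), 38 mm left of lock_center; turns with the dial, +y along the bar to the pointer. Black dial 30 mm across; bar 29 mm long, 8 mm thick, from 5 to 16 mm over the case's top, white line on its pointer end. Open cover is 38 mm from the axis.
- lock_dial (a joint): Dial angle, rad, positive = anticlockwise from above; 0 = pointer at the red mark. Clicks into notches every 0.524 rad (humps about 0.1 N m) and springs home when left near one; stops at -0.7 and 2.5. Starts one to three notches anticlockwise of the mark (0.52, 1.05 or 1.57). The shackle passes only within about 0.1 of 0.
- shackle_tab (a point): Centre of the dark pull tab on the shackle's front end: upright, 16 (x) x 10 (y) x 28 (z) mm; at first 48 mm in front of (-x), 34 mm right of (-y) and 3 mm above lock_center, past the lid's front edge, 17 mm free between it and the lock's front face. Pull to the front (lock's -x).
- lock_shackle (a joint): Draw of the straight 8 mm shackle bar, m: 0 = in, through the eye (start); 0.026 = fully drawn, at its stop (clear of the eye from 0.020); it stays in the lock. Friction about 2 N with the dial at the mark, else blocked after 2 mm; stays where it is left.
- green_marker: Bystander: green-capped white marker pen, 12x108x13 mm; loose, to be left alone. Origin: centre of its underside.
- yellow_tape_measure: Bystander: yellow tape measure, 64x72x25 mm; loose, to be left alone. Origin: centre of its underside.
- cork_block: Bystander: cork sanding block, 60x100x34 mm; loose, to be left alone. Origin: centre of its underside.
- blade_case: Bystander: small black blade case, 21x49x30 mm; loose, to be left alone. Origin: centre of its underside.
- squeegee: Bystander: orange squeegee with a black edge, 72x100x11 mm; loose, to be left alone. Origin: centre of its underside.
- combo_lock: Silver-grey lock, about 0.5 kg with cover, dial and shackle. Origin: centre of its case's underside, on the lid. A slot in its underside (9 x 34 mm, 26 mm deep, at y = -34 mm) sits over the eye with 1.5 to 2 mm play, so the lock may shift and twist by 0.1 rad when worked. With the shackle drawn it lifts straight up.
- box_eye (a point): Centre of the box's fixed steel eye, a plate 6 mm thick (x), 30 mm wide (y), 24 mm high over the lid, with a 14 mm hole along x; at x = -45, y = -34, z = 76 mm of the box. The lock sits astride it, the shackle bar runs through it.
Not all that is in view belongs to the job. There is more than one size of the combo_lock; the job needs the larger.

How it is judged:
By the outcome, as a careful person would: the job done as asked, in the order asked, and still so for the second after the job is handed in, while the arm keeps its last pose, push and grip.
It also fails if it takes over 72 s, if anything falls off the work surface, if the arm or the gripper's body presses on something with over 40 N, if the wrist force passes 120 N, or if a joint passes its speed limit or range.

## Working session

There is one attempt and no reset: what is moved stays moved. The work goes in short steps, Python scripts to look and compute and a tool call to move; the robot and the scene stay as the last step left them, time stands still between calls to the robot, and variables do not carry over. Pictures are saved under pics/ and viewed, and the job is handed in when it is done.

Besides the shell and the picture viewer there is one more tool, called after "Call:" as name([rows], argument=value, ...), one row to a line, values as JSON. step_arm: Moves the arm, as the interface text tells. Its arguments: {"type":"object","properties":{"deltas":{"type":"array"},"grip_force":{"type":"number"}},"required":["deltas"]}

```bash
ls -la; mkdir -p pics; python3 - <<'E'
from workcell import ctrl
import cv2
for n in("scene","top"):
    im=ctrl.read_camera(n); cv2.imwrite(f"pics/{n}0.png",im[:,:,::-1]); print(n,{k:(v.tolist() if hasattr(v,'tolist') else v) for k,v in ctrl.camera_params(n).items()})
print(ctrl.get_state())
E
```

```text
total 12
drwxr-xr-x  3 agent agent 4096 Dec  6 21:21 .
drwxr-xr-x 23 root  root  4096 Dec  6 21:21 ..
drwxr-xr-x  2 agent agent 4096 Dec  6 21:21 pics
scene {'intrinsics': [[552.9479185084585, 0.0, 322.904749935361], [0.0, 552.9479185084585, 240.75287622578162], [0.0, 0.0, 1.0]], 'k1': -0.059563383148637905, 'extrinsics': [[0.6832800378670265, -0.7297343768223229, -0.0248219486779506, -0.40684086389370344], [-0.4222340298489253, -0.36716325756028906, -0.8288000762157622, 0.3004647633207578], [0.5956901995920124, 0.5767832188798948, -0.5589940111741586, 1.133676054484395], [0.0, 0.0, 0.0, 1.0]]}
top {'intrinsics': [[438.25176118261874, 0.0, 319.4691713514193], [0.0, 438.25176118261874, 239.8281264414281], [0.0, 0.0, 1.0]], 'k1': -0.0537785516038531, 'extrinsics': [[-0.0994527163733275, -0.9950421367935799, -0.0005506461955505646, -0.008564865227279058], [-0.9709831849163851, 0.09716899162043514, -0.2185173715682588, 0.5490407057868814], [0.2174874980673582, -0.021197477980505277, -0.9758329032737452, 0.9059477662524974], [0.0, 0.0, 0.0, 1.0]]}
{'time': 0.1, 'joints': array([-1.19134749e+00,  5.27640817e-02,  1.40163107e+00,  4.16077255e-06,
        1.68861376e+00, -7.02957001e-02]), 'joint_vel': array([-5.35676726e-04, -3.50319871e-03, -2.16889186e-03, -1.53181870e-03,
        2.06972137e-03,  4.52220097e-05]), 'tau': array([ 1.35514474e-03, -3.82581425e+01, -3.60984957e+01, -1.39557145e-06,
        4.82730393e-03, -3.21430673e-05]), 'tool_pos': array([ 0.22817076, -0.47255839,  0.25555773]), 'ee_rot': array([-3.14148906e+00,  1.41246817e-03, -1.12105124e+00]), 'ft_force': array([ 0.17929064, -0.628907  , -0.00929662]), 'ft_torque': array([ 0.00083878, -0.01796952, -0.01004556]), 'finger_gap': 0.08564570204626148}
```

View pics/scene0.png

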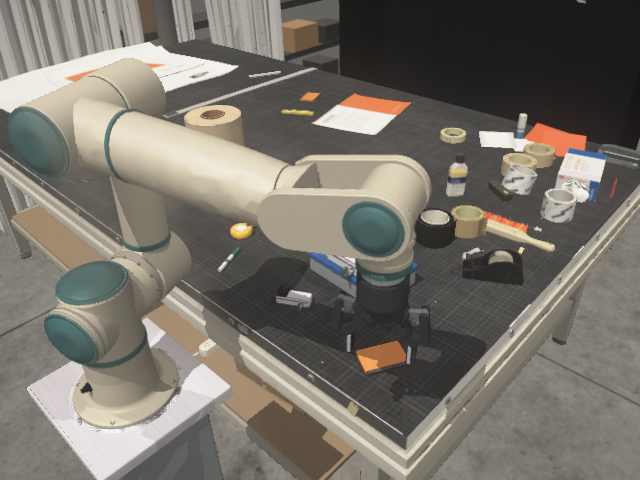

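View pics/top0.png

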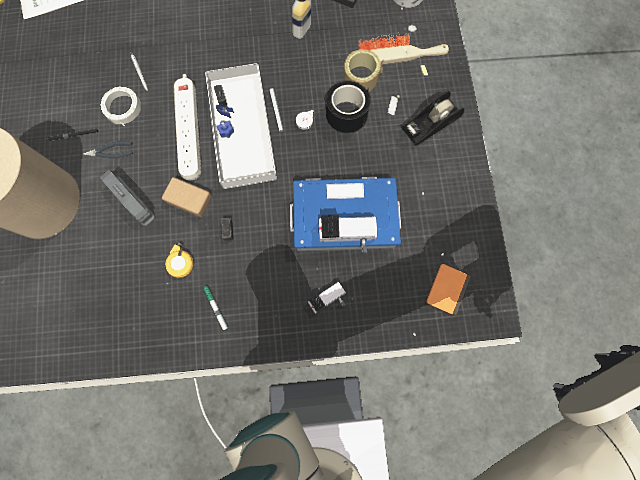

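The top view shows two locks. The larger sits on the blue-lidded box at about (347,228); a smaller one lies loose on the table at about (328,296). The lock on the box's eye fits the description, so I'll confirm it in an enlarged crop.

```bash
cat > h.py <<'E'
import numpy as np, cv2
from workcell import ctrl
def cam(n):
    p=ctrl.camera_params(n); return np.array(p["intrinsics"]),p["k1"],np.array(p["extrinsics"])
def proj(n,P):
    K,k,E=cam(n); P=np.atleast_2d(P); c=P@E[:3,:3].T+E[:3,3]; s=c[:,:2]/c[:,2:]
    r2=(s**2).sum(1,keepdims=True); s=s*(1+k*r2); return s*[K[0,0],K[1,1]]+[K[0,2],K[1,2]]
def unproj(n,uv,z):
    K,k,E=cam(n); uv=np.atleast_2d(uv).astype(float); d=(uv-[K[0,2],K[1,2]])/[K[0,0],K[1,1]]; s=d.copy()
    for _ in range(20): s=d/(1+k*(s**2).sum(1,keepdims=True))
    R=E[:3,:3];C=-R.T@E[:3,3]; w=np.c_[s,np.ones(len(s))]@R
    return C+w*((z-C[2])/w[:,2])[:,None]
def crop(im,x0,y0,x1,y1,f,name):
    cv2.imwrite(name,cv2.resize(im[y0:y1,x0:x1,::-1],None,fx=f,fy=f,interpolation=cv2.INTER_CUBIC))
def snap(n,name,box=None,f=1):
    im=ctrl.read_camera(n); x0,y0,x1,y1=box or (0,0,640,480); crop(im,x0,y0,x1,y1,f,name); return im
E
python3 - <<'E'
from h import *
im=cv2.imread("pics/top0.png")[:,:,::-1]
crop(im,280,165,415,315,4,"pics/c0.png")
E
```

```text
(no output)
```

View pics/c0.png

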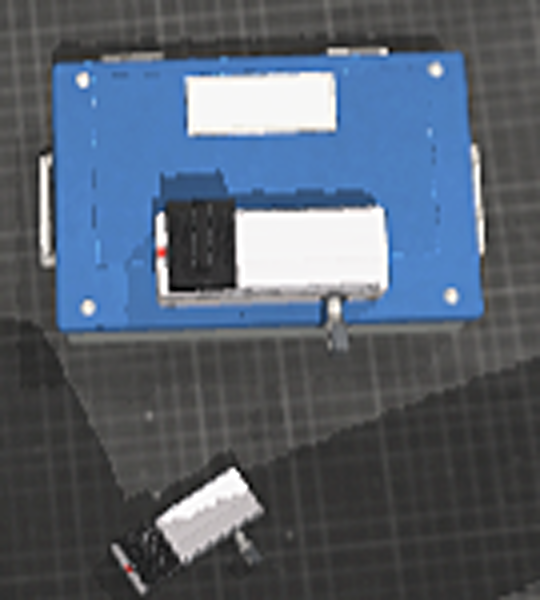

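The crop confirms it. The box-top lock is the larger, with its red mark at crop (161,254), its cover left of centre and its tab at (337,335). The loose one at (190,530) is the small decoy. Next I'll fit the poses.

```bash
cat >> h.py <<'E'
def rigid(A,B): # B ~ R A + t (2d)
    a=A-A.mean(0);b=B-B.mean(0); th=np.arctan2((a[:,0]*b[:,1]-a[:,1]*b[:,0]).sum(),(a*b).sum()); R=np.array([[np.cos(th),-np.sin(th)],[np.sin(th),np.cos(th)]])
    t=B.mean(0)-R@A.mean(0); return th,t,(A@R.T+t-B)
E
python3 - <<'E'
from h import *
def px(c): return (np.array(c,float)+.5)/4-.5+[280,165]
c=px([(53,63),(463,52),(484,318),(58,330)])
W=unproj("top",c,0.064)[:,:2]
A=np.array([(78,118),(78,-118),(-78,-118),(-78,118)])/1000
th,t,r=rigid(A,W);print("box",th,t,r*1000)
# lock case top corners
c=px([(385,206),(388,288),(159,293),(156,212)])
W=unproj("top",c,0.098)[:,:2]
A=np.array([(23,-62),(-23,-62),(-23,62),(23,62)])/1000
th,t2,r=rigid(A,W);print("lock",th,t2,r*1000)
R=np.array([[np.cos(th),-np.sin(th)],[np.sin(th),np.cos(th)]])
print("lock in box", R.T@(t2-t))
print("tab", unproj("top",px([(339,335)]),0.084+.014))
print("eye expected tab", t+R@np.array([-.045-.048,-.034]))
E
```

```text
box -0.06937490521283216 [ 0.60289197 -0.12799856] [[ 0.53881474  1.08850998]
 [ 0.61434334 -1.67240875]
 [-0.45048943 -0.76183054]
 [-0.70266864  1.34572931]]
lock -0.0751903373489144 [ 0.55905954 -0.12495441] [[ 0.3559674  -0.48970204]
 [-0.53637698 -1.22275447]
 [-0.61551017  1.17095561]
 [ 0.79591976  0.5415009 ]]
lock in box [-0.04393726 -0.00025712]
tab [[ 0.50932426 -0.15481184  0.098     ]]
eye expected tab [ 0.50760068 -0.15491638]
```

The poses agree: the lock is about (-44,0) mm in the box frame, where -45 was expected, and the tab is within 2 mm. I'll add a helper that works out the moves, then go above the cover with the fingers closed so I can push the ridge from its left.

```bash
cat >> h.py <<'E'
from scipy.spatial.transform import Rotation as Ro
LC=np.array([0.5585,-0.125,0.081]); TH=-0.072
def L(x,y,z=0): # lock mm -> world
    c,s=np.cos(TH),np.sin(TH); return LC+np.array([c*x-s*y,s*x+c*y,z])/1000
def plan(P,yaw,st=None):
    st=st or ctrl.get_state(); R=Ro.from_euler('xyz',st["ee_rot"]); 
    d=R.inv().apply(np.array(P)-st["tool_pos"])/0.04
    r=(R.inv()*Ro.from_euler('xyz',[np.pi,0,yaw])).as_rotvec(degrees=True)/8
    print("d",d.round(3),"r",r.round(3)); return d,r
def where():
    st=ctrl.get_state(); c,s=np.cos(TH),np.sin(TH); p=(st["tool_pos"]-LC)*1000
    print("t",round(st["time"],2),"lockframe mm",(np.array([c*p[0]+s*p[1],-s*p[0]+c*p[1],p[2]])).round(1),"rpy",st["ee_rot"].round(3),"F",st["ft_force"].round(2),"gap",round(st["finger_gap"]*1000,1))
E
python3 - <<'E'
from h import *
where(); plan(L(0,62,120),-0.072)
E
```

```text
t 0.1 lockframe mm [-304.5 -370.4  174.6] rpy [-3.141e+00  1.000e-03 -1.121e+00] F [ 0.18 -0.63 -0.01] gap 85.6
d [ -5.577 -11.987   1.373] r [-6.000e-03  9.000e-03 -7.513e+00]
```

Call:
step_arm([
  [0, -0.5, -1, 0, 0, 0, -0.7],
  [0, -1, -2, 0, 0, 0, -1.4],
  [0, -1.5, -3, 0, 0, 0, -2.1],
  [0, -2, -4, 0, 0, 0, -2.8],
  [0, -2.5, -5, 0, 0, 0, -3.5],
  [0, -3, -6, 0, 0, 0, -4.2],
  [0, -3.5, -7, 0, 0, 0, -4.9],
  [0, -4, -8, 0, 0, 0, -5.6],
  [0, -4.5, -9, 0, 0, 0, -6.3],
  [0, -4.5, -9, 0, 0, 0, -6.3],
])

```text
time: 1.1
tool_pos: [0.4761, -0.1502, 0.2556]
ee_rot: [-3.14, 0.001, -0.233]
ft_force: [0.7, -0.8, -0.5]
finger_gap: 0.0
```

```bash
python3 - <<'E'
from h import *
where(); plan(L(0,62,120),-0.072)
E
```

```text
t 1.1 lockframe mm [-80.4 -31.1 174.6] rpy [-3.14e+00  1.00e-03 -2.33e-01] F [ 0.67 -0.83 -0.54] gap 0.0
d [ 1.611 -2.618  1.368] r [-0.01   0.005 -1.152]
```

Call:
step_arm([
  [0, 0.7, -1.1, 0, 0, 0, -0.5],
  [0, 1.2, -2.0, 0.5, 0, 0, -1.15],
  [0, 1.6, -2.6, 1.0, 0, 0, -1.15],
  [0, 1.61, -2.62, 1.37, 0, 0, -1.15],
  [0, 1.61, -2.62, 1.37, 0, 0, -1.15],
])

```text
time: 1.6
tool_pos: [0.5606, -0.0678, 0.1982]
ee_rot: [-3.141, 0.006, -0.081]
ft_force: [-0.5, 0.3, 0.3]
finger_gap: 0.0002
```

```bash
python3 - <<'E'
from h import *
im=snap("top","pics/t1.png",(280,150,420,270),5)
snap("scene","pics/s1.png",(230,130,480,320),3)
where(); plan(L(0,62,67),-0.072)
E
```

```text
t 1.7 lockframe mm [ -1.3  56.3 120.7] rpy [ 3.141  0.    -0.082] F [ 0.79 -0.31  0.98] gap -0.1
d [ 0.031 -0.143  1.344] r [ 0.003  0.003 -0.072]
```

View pics/t1.png

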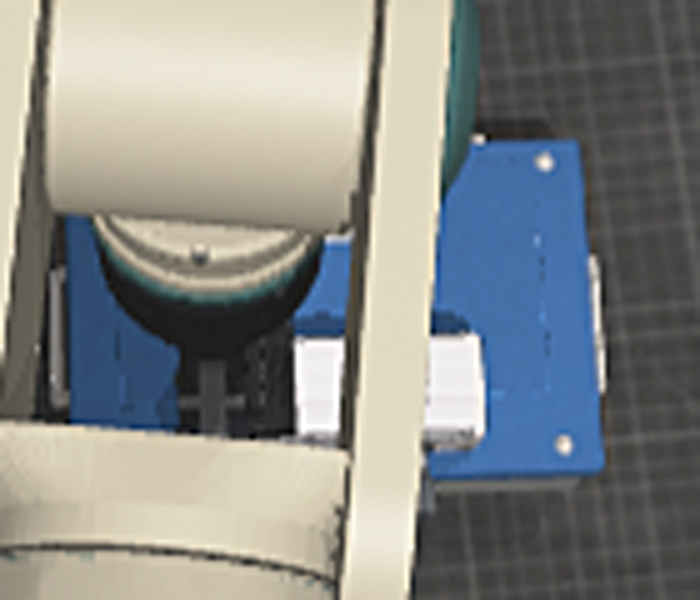

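View pics/s1.png

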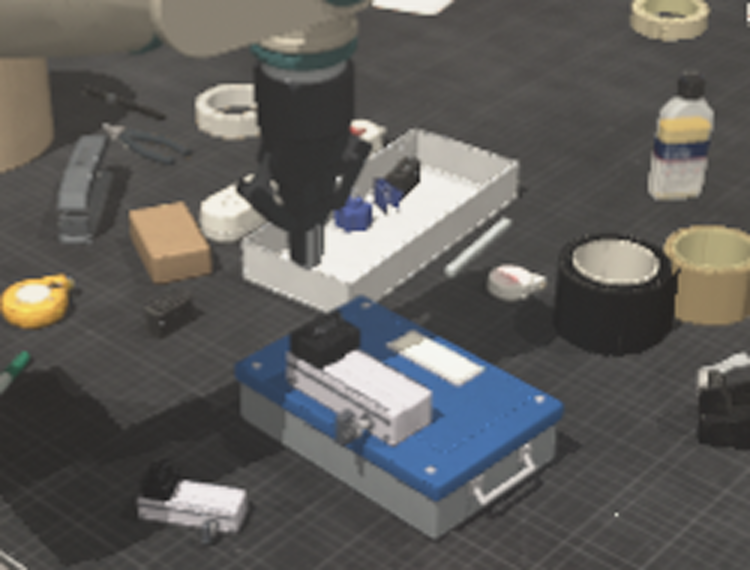

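The scene view shows the fingertips above and left of the cover. I'll check the lock's pose in this second camera by projecting its model, then refine.

Call:
step_arm([
  [0, 0, -0.14, 0, 0, 0, -0.07],
  [0, 0, -0.14, 0, 0, 0, -0.07],
  [0, 0, -0.14, 0, 0, 0, -0.07],
])

```text
time: 2.0
tool_pos: [0.5623, -0.0625, 0.2025]
ee_rot: [3.141, -0.002, -0.071]
ft_force: [0.4, -0.3, -1.1]
finger_gap: 0.0001
```

```bash
python3 - <<'E'
from h import *
where(); plan(L(0,62,67),-0.072)
im=ctrl.read_camera("scene").copy()
im=cv2.resize(im,None,fx=6,fy=6,interpolation=cv2.INTER_CUBIC)
def ln(a,b,c=(255,0,0)):
    p=(proj("scene",np.array([a,b]))+.5)*6-.5; p=p.round().astype(int); cv2.line(im,tuple(map(int,p[0])),tuple(map(int,p[1])),c,1)
def box(x0,x1,y0,y1,z0,z1,c):
    for z in(z0,z1):
        q=[L(x0,y0,z),L(x1,y0,z),L(x1,y1,z),L(x0,y1,z)]
        for i in range(4): ln(q[i],q[(i+1)%4],c)
box(-23,23,-62,62,-17,17,(255,0,0)); box(-17,17,34,42,38,51,(0,255,0)); box(-56,-40,-39,-29,-11,17,(255,255,0))
st=ctrl.get_state(); t=st["tool_pos"]; ln(t,t+[0,0,-.025],(255,0,255))
x0,y0=300*6,190*6
cv2.imwrite("pics/s2.png",im[y0:y0+600,x0:x0+750,::-1])
E
```

```text
t 2.0 lockframe mm [ -0.7  62.6 121.5] rpy [ 3.141e+00 -2.000e-03 -7.100e-02] F [ 0.38 -0.29 -1.09] gap 0.1
d [0.016 0.015 1.362] r [ 0.002 -0.011  0.004]
```

View pics/s2.png

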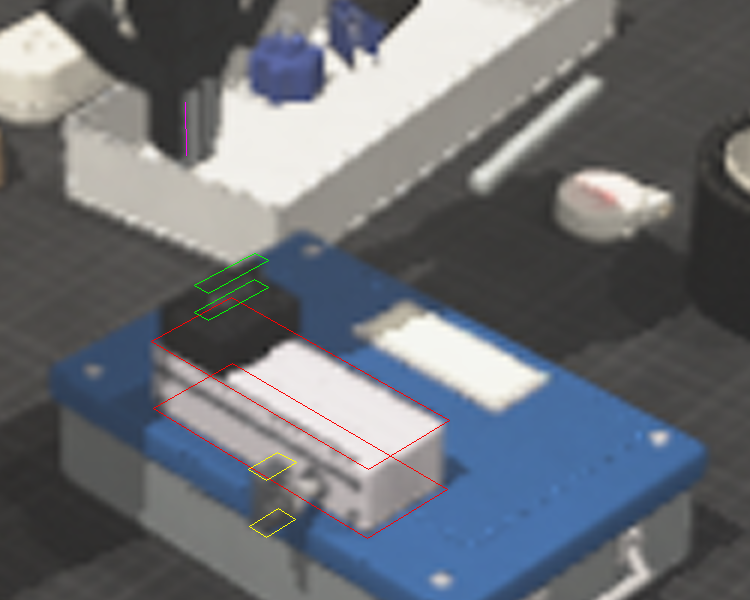

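The projected case edges match the picture within about 1–3 mm, so the fit is good. Now I'll descend to the left of the ridge.

Call:
step_arm([
  [0, 0, 0, 0.5, 0, 0, 0],
  [0, 0, 0, 1.0, 0, 0, 0],
  [0, 0, 0, 1.36, 0, 0, 0],
  [0, 0, 0, 1.36, 0, 0, 0],
  [0, 0, 0, 1.36, 0, 0, 0],
])

```text
time: 2.55
tool_pos: [0.5624, -0.0623, 0.1477]
ee_rot: [3.141, -0.0, -0.071]
ft_force: [-0.3, 0.4, -0.2]
finger_gap: 0.0004
```

```bash
python3 - <<'E'
from h import *
where(); plan(L(0,0,66),-0.072)
snap("scene","pics/s3.png",(300,180,430,285),6)
E
```

```text
t 2.55 lockframe mm [-0.6 62.8 66.7] rpy [ 3.141 -0.    -0.071] F [-0.28  0.38 -0.18] gap 0.4
d [0.013 1.57  0.018] r [ 0.001 -0.003  0.007]
```

View pics/s3.png

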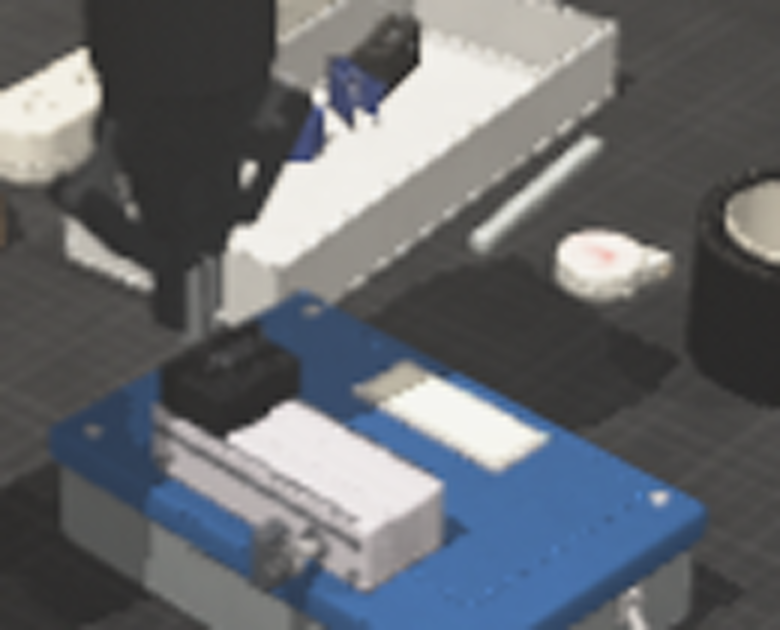

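Call:
step_arm([
  [0, 0, 0.15, 0, 0, 0, 0],
  [0, 0, 0.3, 0, 0, 0, 0],
  [0, 0, 0.45, 0, 0, 0, 0],
  [0, 0, 0.6, 0, 0, 0, 0],
  [0, 0, 0.75, 0, 0, 0, 0],
  [0, 0, 0.9, 0, 0, 0, 0],
  [0, 0, 1.05, 0, 0, 0, 0],
  [0, 0, 1.2, 0, 0, 0, 0],
  [0, 0, 1.35, 0, 0, 0, 0],
  [0, 0, 1.45, 0, 0, 0, 0],
])

```text
time: 3.6
tool_pos: [0.5581, -0.1207, 0.1471]
ee_rot: [3.141, -0.0, -0.071]
ft_force: [1.2, 1.7, 0.9]
finger_gap: 0.0001
```

```bash
python3 - <<'E'
from h import *
where()
snap("scene","pics/s4.png",(300,180,430,285),6)
E
```

```text
t 3.6 lockframe mm [-0.7  4.3 66.1] rpy [ 3.141 -0.    -0.071] F [1.17 1.66 0.95] gap 0.1
```

View pics/s4.png

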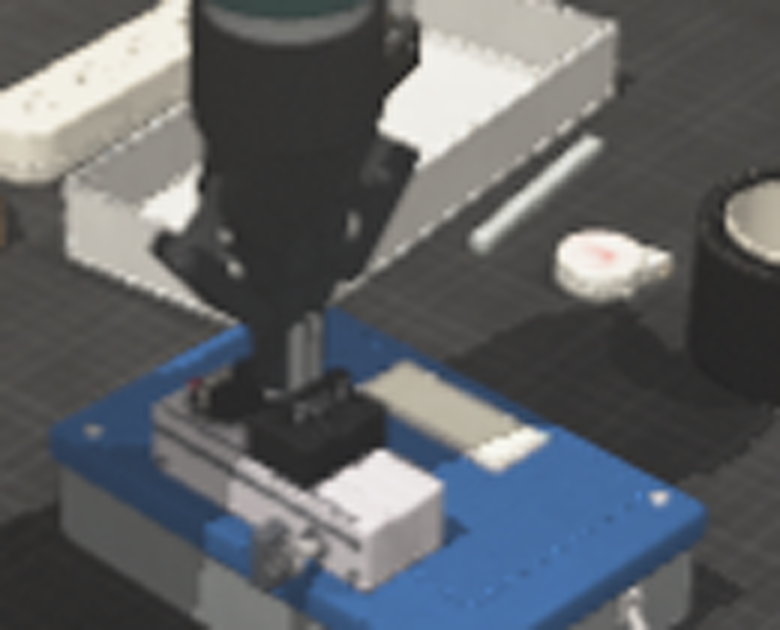

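The cover has moved right and the dial and red mark are coming into view at about (195,385). I'll push on in small steps until the force shows the stop.

Call:
step_arm([
  [0, 0, 0.05, 0, 0, 0, 0],
  [0, 0, 0.1, 0, 0, 0, 0],
  [0, 0, 0.15, 0, 0, 0, 0],
  [0, 0, 0.19, 0, 0, 0, 0],
  [0, 0, 0.19, 0, 0, 0, 0],
])

```text
time: 4.15
tool_pos: [0.5575, -0.1275, 0.147]
ee_rot: [-3.141, 0.0, -0.071]
ft_force: [0.1, 1.7, 0.7]
finger_gap: 0.0001
```

```bash
python3 - <<'E'
from h import *
where()
E
```

```text
t 4.15 lockframe mm [-0.8 -2.6 66. ] rpy [-3.141  0.    -0.071] F [0.08 1.69 0.68] gap 0.1
```

Call:
step_arm([
  [0, 0, 0.04, 0, 0, 0, 0],
  [0, 0, 0.08, 0, 0, 0, 0],
  [0, 0, 0.08, 0, 0, 0, 0],
])

```text
time: 4.45
tool_pos: [0.5574, -0.1295, 0.1471]
ee_rot: [-3.139, 0.0, -0.07]
ft_force: [-0.4, 8.1, 1.0]
finger_gap: 0.0001
```

```bash
python3 - <<'E'
from h import *
where()
E
```

```text
t 4.45 lockframe mm [-0.7 -4.6 66.1] rpy [-3.139  0.    -0.07 ] F [-0.44  8.15  1.03] gap 0.1
```

Call:
step_arm([
  [0, 0, 0.04, 0, 0, 0, 0],
  [0, 0, 0.04, 0, 0, 0, 0],
])

```text
time: 4.65
tool_pos: [0.5574, -0.1299, 0.1471]
ee_rot: [-3.137, 0.0, -0.069]
ft_force: [0.7, 14.2, 2.5]
finger_gap: 0.0002
```

Call:
step_arm([
  [0, 0, -0.15, 0, 0, 0, 0],
  [0, 0, -0.3, 0, 0, 0, 0],
  [0, 0, -0.4, -1, 0, 0, 0],
  [0, 0, -0.4, -2, 0, 0, 0],
  [0, 0, -1.4, -2, 0, 0, 0],
  [0, 0, -1.4, -2, 0, 0, 0],
])

```text
time: 5.25
tool_pos: [0.5619, -0.0741, 0.2289]
ee_rot: [3.141, -0.003, -0.069]
ft_force: [0.4, -0.4, -0.5]
finger_gap: 0.0001
```

```bash
python3 - <<'E'
from h import *
where()
snap("scene","pics/s5.png",(300,200,430,305),6)
snap("top","pics/t5.png",(280,150,420,270),5)
E
```

```text
t 5.25 lockframe mm [ -0.3  51.  147.9] rpy [ 3.141e+00 -3.000e-03 -6.900e-02] F [ 0.39 -0.35 -0.47] gap 0.1
```

View pics/s5.png

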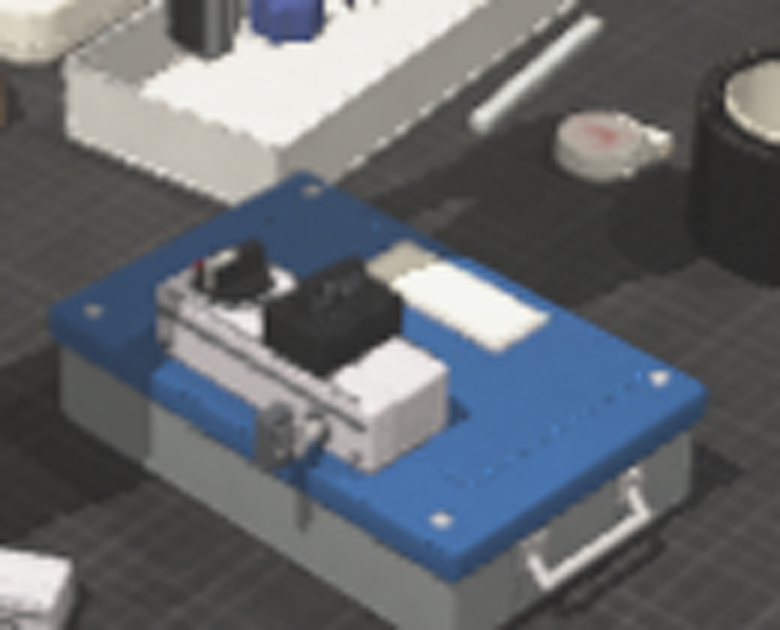

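View pics/t5.png

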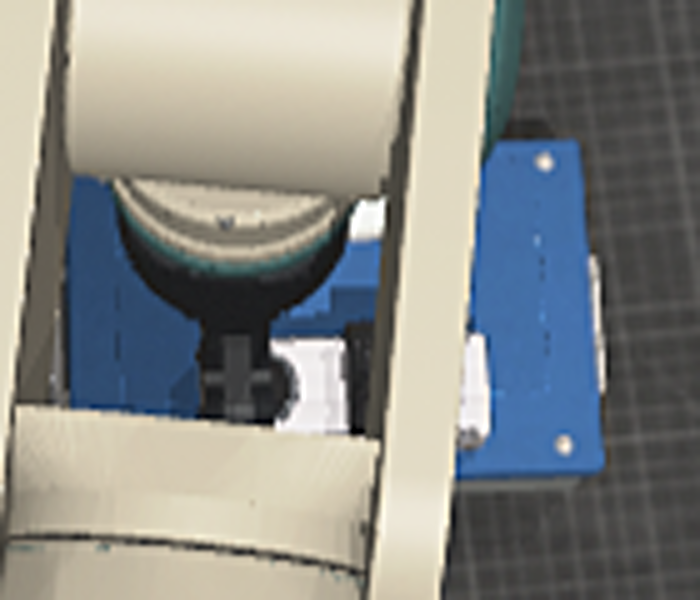

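The dial is bare and the cover is at its end. The pointer's white line shows at about (215,265) in the scene crop. I'll overlay the three possible pointer angles and compare.

```bash
python3 - <<'E'
from h import *
im0=ctrl.read_camera("scene")
f=16; x0,y0=318,230
big=cv2.resize(im0[y0:y0+36,x0:x0+48],None,fx=f,fy=f,interpolation=cv2.INTER_CUBIC)
def p(P): return tuple(int(v) for v in ((proj("scene",P)[0]-[x0,y0]+.5)*f-.5).round())
for i,a in enumerate((0.524,1.047,1.571)):
    z=33; c=(-0,38)
    d=lambda r:L(c[0]-np.sin(a)*r,c[1]+np.cos(a)*r,z)
    print(a,p(d(0)),p(d(14.5)))
    cv2.circle(big,p(d(14.5)),4,[(255,0,0),(0,255,0),(0,255,255)][i],-1); cv2.circle(big,p(d(-14.5)),4,[(255,0,0),(0,255,0),(0,255,255)][i],1)
cv2.imwrite("pics/d1.png",big[:,:,::-1])
E
```

```text
0.524 (330, 186) (239, 172)
1.047 (330, 186) (238, 200)
1.571 (330, 186) (262, 224)
```

View pics/d1.png

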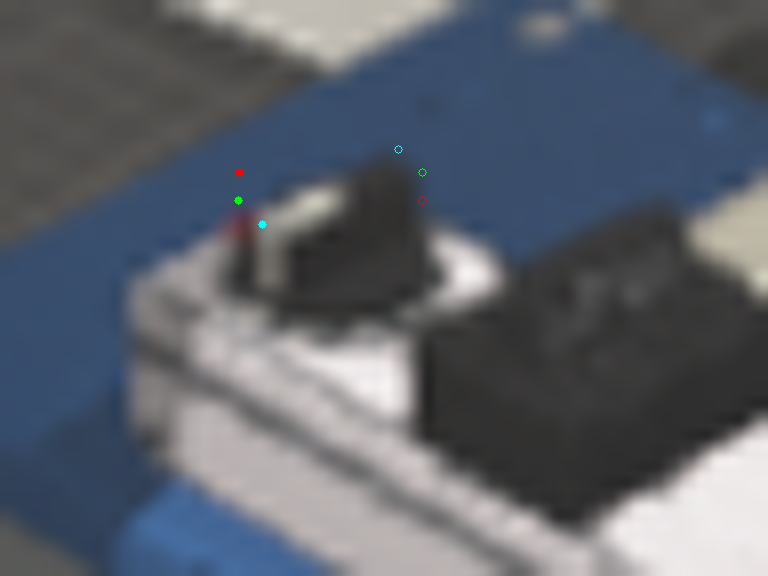

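The white line runs parallel to the 1.571 direction, with the same slope of about -0.55; at 1.05 the bar would look nearly level. So the dial starts three notches anticlockwise, pointing to the lock's front. The marks sit about 0.5 px off, so the lock has shifted about 1.5 mm to -y. I'll turn the jaws to match.

Call:
step_arm([
  [26, 0.1, 0.1, 0, 0, 0, -1],
  [26, 0, 0.36, 0, 0, 0, -2],
  [26, 0, 0.36, 0, 0, 0, -3],
  [26, 0, 0.36, 0, 0, 0, -4],
  [26, 0, 0.36, 0, 0, 0, -5],
  [26, 0, 0.36, 0, 0, 0, -6],
  [26, 0, 0.36, 0, 0, 0, -7],
  [26, 0, 0.36, 0, 0, 0, -8],
  [26, 0, 0.36, 0, 0, 0, -9],
  [26, 0, 0.36, 0, 0, 0, -10],
])

```text
time: 6.4
tool_pos: [0.5599, -0.0921, 0.2262]
ee_rot: [-3.14, 0.001, 1.33]
ft_force: [-0.2, -0.2, 0.9]
finger_gap: 0.0257
```

```bash
python3 - <<'E'
from h import *
where(); plan(L(0,36.5,100),TH+1.571)
E
```

```text
t 6.4 lockframe mm [ -1.   32.9 145.2] rpy [-3.14e+00  1.00e-03  1.33e+00] F [-0.16 -0.21  0.9 ] gap 25.7
d [0.093 0.012 1.131] r [-0.01   0.004 -1.214]
```

Call:
step_arm([
  [26, 0.09, 0, 0.3, 0, 0, -0.7],
  [26, 0.09, 0, 0.7, 0, 0, -1.21],
  [26, 0.09, 0, 1.13, 0, 0, -1.21],
  [26, 0.09, 0, 1.13, 0, 0, -1.21],
  [26, 0.09, 0, 1.13, 0, 0, -1.21],
])

```text
time: 6.9
tool_pos: [0.5608, -0.0882, 0.1817]
ee_rot: [-3.141, 0.0, 1.493]
ft_force: [0.2, 0.4, -0.0]
finger_gap: 0.0262
```

```bash
python3 - <<'E'
from h import *
where(); plan(L(0,36.5,50),TH+1.571)
snap("scene","pics/s6.png",(300,190,400,280),7)
E
```

```text
t 6.9 lockframe mm [ -0.3  36.9 100.7] rpy [-3.141  0.     1.493] F [ 0.21  0.42 -0.02] gap 26.2
d [-0.01   0.009  1.267] r [-0.008  0.002 -0.042]
```

View pics/s6.png

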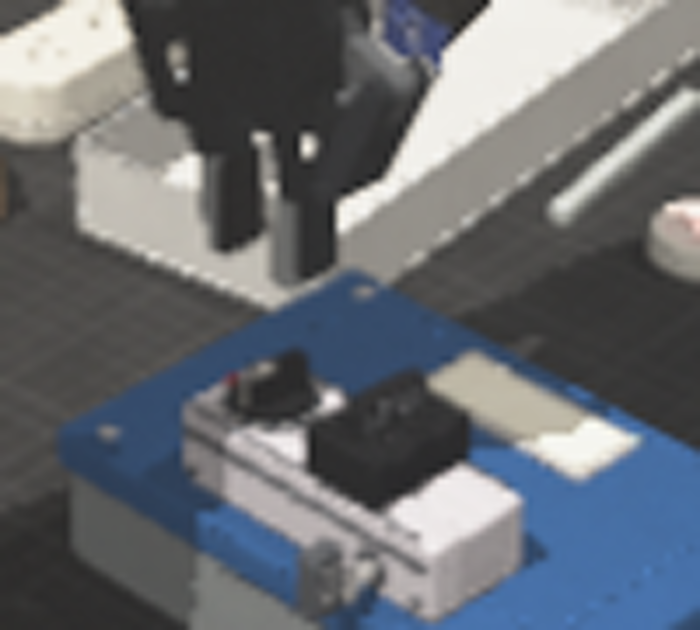

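Call:
step_arm([
  [26, 0, 0, 0.4, 0, 0, 0],
  [26, 0, 0, 0.8, 0, 0, 0],
  [26, 0, 0, 1.1, 0, 0, 0],
  [26, 0, 0, 1.27, 0, 0, 0],
  [26, 0, 0, 1.27, 0, 0, 0],
  [26, 0, 0, 1.27, 0, 0, 0],
], grip_force=20)

```text
time: 7.55
tool_pos: [0.5614, -0.0876, 0.1319]
ee_rot: [3.141, 0.0, 1.494]
ft_force: [-0.0, -0.7, -0.3]
finger_gap: 0.0259
```

```bash
python3 - <<'E'
from h import *
where()
snap("scene","pics/s7.png",(300,190,400,280),7)
E
```

```text
t 7.55 lockframe mm [ 0.2 37.5 50.9] rpy [3.141 0.    1.494] F [-0.04 -0.69 -0.26] gap 25.9
```

View pics/s7.png

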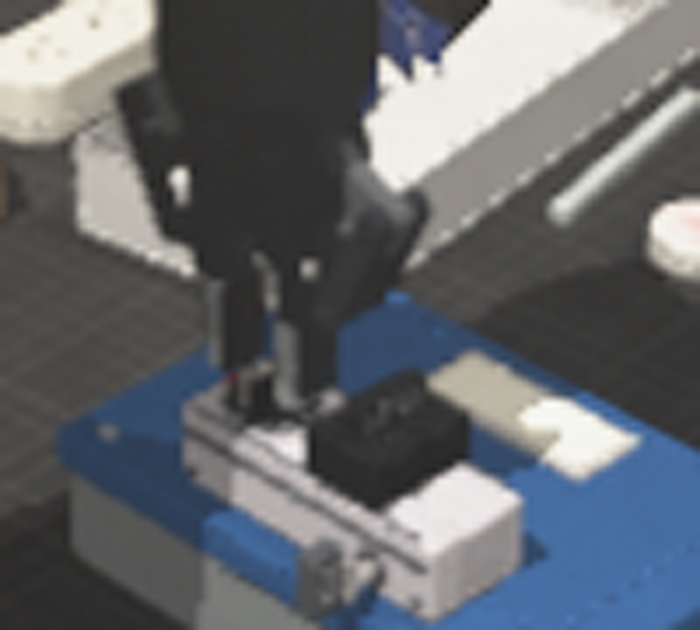

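The fingers straddle the bar, so I'll close them.

Call:
step_arm([
  [16, 0, 0, 0, 0, 0, 0],
  [8, 0, 0, 0, 0, 0, 0],
  [5, 0, 0, 0, 0, 0, 0],
  [5, 0, 0, 0, 0, 0, 0],
], grip_force=20)

```text
time: 8.0
tool_pos: [0.5614, -0.0879, 0.1319]
ee_rot: [3.14, 0.001, 1.494]
ft_force: [-0.7, -2.8, 4.0]
finger_gap: 0.0073
```

```bash
python3 - <<'E'
from h import *
where();print(ctrl.get_state()["ft_torque"])
E
```

```text
t 8.0 lockframe mm [ 0.2 37.2 50.9] rpy [3.140e+00 1.000e-03 1.494e+00] F [-0.71 -2.83  4.04] gap 7.3
[-0.52061561  0.13802097  0.08415848]
```

Call:
step_arm([
  [5, 0, 0, 0, 0, 0, 0.75],
  [5, 0, 0, 0, 0, 0, 1.5],
  [5, 0, 0, 0, 0, 0, 2.25],
  [5, 0, 0, 0, 0, 0, 3.0],
  [5, 0, 0, 0, 0, 0, 3.75],
  [5, 0, 0, 0, 0, 0, 3.75],
  [5, 0, 0, 0, 0, 0, 3.75],
])

```text
time: 8.7
tool_pos: [0.5617, -0.0877, 0.1319]
ee_rot: [3.14, -0.001, 0.973]
ft_force: [2.0, -2.4, 5.1]
finger_gap: 0.0072
```

```bash
python3 - <<'E'
from h import *
where();print(ctrl.get_state()["ft_torque"])
snap("scene","pics/s8.png",(300,190,400,280),7)
E
```

```text
t 8.7 lockframe mm [ 0.5 37.5 50.9] rpy [ 3.14e+00 -1.00e-03  9.73e-01] F [ 2.04 -2.42  5.06] gap 7.2
[-0.38131811 -0.35816661 -0.10127956]
```

View pics/s8.png

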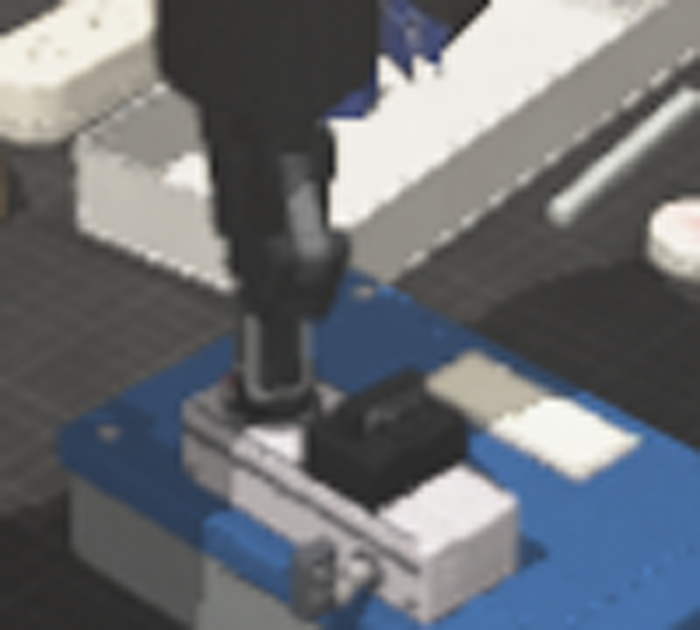

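Call:
step_arm([
  [5, 0, 0, 0, 0, 0, 0.75],
  [5, 0, 0, 0, 0, 0, 1.5],
  [5, 0, 0, 0, 0, 0, 2.25],
  [5, 0, 0, 0, 0, 0, 3.0],
  [5, 0, 0, 0, 0, 0, 3.75],
  [5, 0, 0, 0, 0, 0, 3.75],
  [5, 0, 0, 0, 0, 0, 3.75],
])

```text
time: 9.45
tool_pos: [0.5617, -0.0876, 0.1319]
ee_rot: [3.14, -0.002, 0.449]
ft_force: [2.5, -2.5, 4.6]
finger_gap: 0.0071
```

```bash
python3 - <<'E'
from h import *
where();print(ctrl.get_state()["ft_torque"])
E
```

```text
t 9.45 lockframe mm [ 0.5 37.6 50.9] rpy [ 3.14e+00 -2.00e-03  4.49e-01] F [ 2.51 -2.46  4.64] gap 7.1
[-0.35567316 -0.46634312  0.00507013]
```

Call:
step_arm([
  [5, 0, 0, 0, 0, 0, 0.75],
  [5, 0, 0, 0, 0, 0, 1.5],
  [5, 0, 0, 0, 0, 0, 2.25],
  [5, 0, 0, 0, 0, 0, 3.0],
  [5, 0, 0, 0, 0, 0, 3.75],
  [5, 0, 0, 0, 0, 0, 3.75],
  [5, 0, 0, 0, 0, 0, 3.75],
])

```text
time: 10.15
tool_pos: [0.5618, -0.0875, 0.1319]
ee_rot: [3.141, -0.002, -0.073]
ft_force: [3.3, -1.9, 4.2]
finger_gap: 0.0074
```

```bash
python3 - <<'E'
from h import *
where();print(ctrl.get_state()["ft_torque"])
snap("scene","pics/s9.png",(300,190,400,280),7)
snap("top","pics/t9.png",(280,150,420,270),5)
E
```

```text
t 10.15 lockframe mm [ 0.6 37.7 50.9] rpy [ 3.141e+00 -2.000e-03 -7.300e-02] F [ 3.31 -1.92  4.18] gap 7.4
[-0.38229131 -0.56690178 -0.05298396]
```

View pics/s9.png

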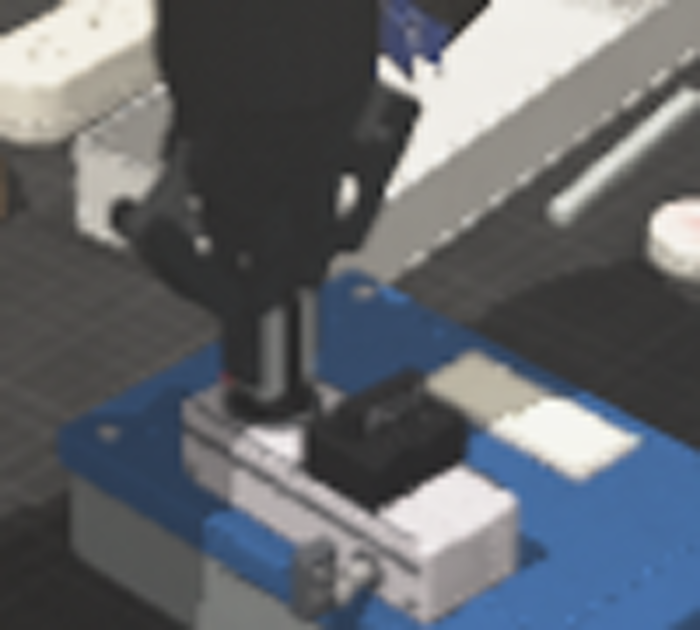

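The torque is near zero after each notch. I'll release, rise and check the pointer, moving aside so both cameras can see it.

Call:
step_arm([
  [12, 0, 0, 0, 0, 0, 0],
  [24, 0, 0, 0, 0, 0, 0],
  [26, 0, 0, -0.5, 0, 0, 0],
  [26, 0, 0, -1.5, 0, 0, 0],
  [26, 0, 0.5, -2.5, 0, 0, 0],
  [26, -1, 1, -2.5, 0, 0, 1],
  [26, -2, 2, -2.5, 0, 0, 2],
  [26, -2, 2, -2.5, 0, 0, 3],
  [26, -2, 2, -2.5, 0, 0, 4],
  [26, -2, 2, -2.5, 0, 0, 5],
])

```text
time: 11.25
tool_pos: [0.4744, -0.1611, 0.2304]
ee_rot: [3.141, 0.002, -0.78]
ft_force: [-0.6, 0.0, 0.7]
finger_gap: 0.0259
```

```bash
python3 - <<'E'
from h import *
where()
snap("scene","pics/s10.png",(310,215,400,285),8)
snap("top","pics/t10.png",(280,150,420,270),5)
E
```

```text
t 11.25 lockframe mm [-81.3 -42.1 149.4] rpy [ 3.141e+00  2.000e-03 -7.800e-01] F [-0.62  0.04  0.72] gap 25.9
```

View pics/s10.png

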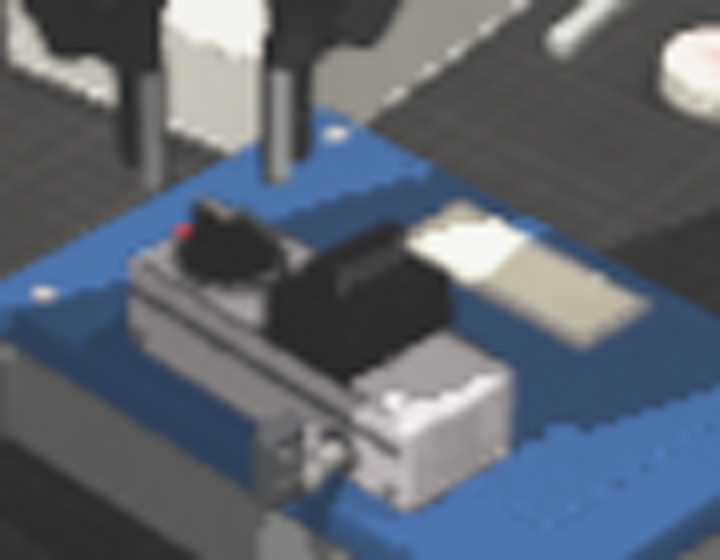

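View pics/t10.png

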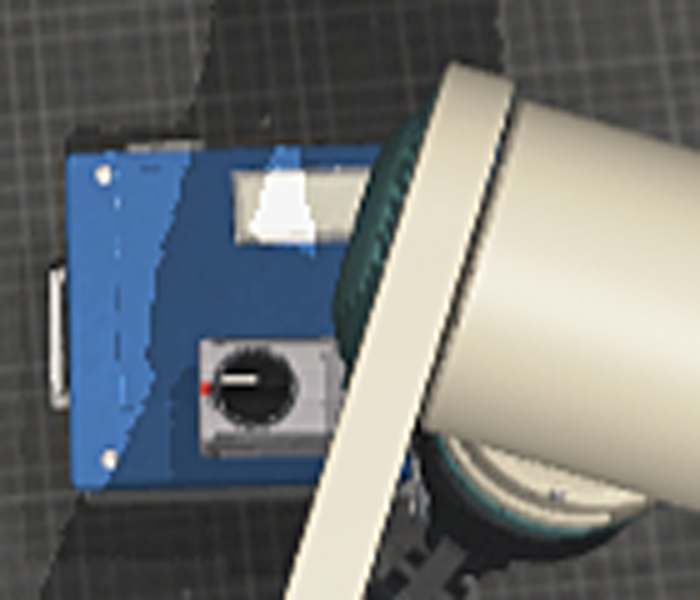

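The pointer's white line at (222–256,380) in the top view is parallel to the lock's long axis and points at the red mark (206,388), so the dial is home. The tab should now be near y=-35.5. I'll go above it with the jaws along y.

```bash
python3 - <<'E'
from h import *
plan(L(-50,-35.5,90),TH-1.571)
E
```

```text
d [ 0.491 -0.622  1.483] r [0.009 0.01  6.216]
```

Call:
step_arm([
  [32, 0.2, -0.3, 0, 0, 0, 1],
  [32, 0.49, -0.62, 0.2, 0, 0, 2],
  [32, 0.49, -0.62, 0.4, 0, 0, 3],
  [32, 0.49, -0.62, 0.7, 0, 0, 4],
  [32, 0.49, -0.62, 1, 0, 0, 5],
  [32, 0.49, -0.62, 1.3, 0, 0, 6],
  [32, 0.49, -0.62, 1.48, 0, 0, 6.22],
  [32, 0.49, -0.62, 1.48, 0, 0, 6.22],
  [32, 0.49, -0.62, 1.48, 0, 0, 6.22],
])

```text
time: 12.25
tool_pos: [0.5065, -0.1569, 0.1718]
ee_rot: [3.141, 0.0, -1.639]
ft_force: [0.7, 0.2, 0.2]
finger_gap: 0.032
```

```bash
python3 - <<'E'
from h import *
where(); plan(L(-50,-35.5,14),TH-1.571)
snap("scene","pics/s11.png",(310,190,420,285),7)
snap("top","pics/t11.png",(280,150,420,270),5)
E
```

```text
t 12.25 lockframe mm [-49.6 -35.6  90.8] rpy [ 3.141  0.    -1.639] F [0.68 0.18 0.19] gap 32.0
d [-1.00e-03  9.00e-03  1.92e+00] r [0.005 0.002 0.027]
```

View pics/s11.png

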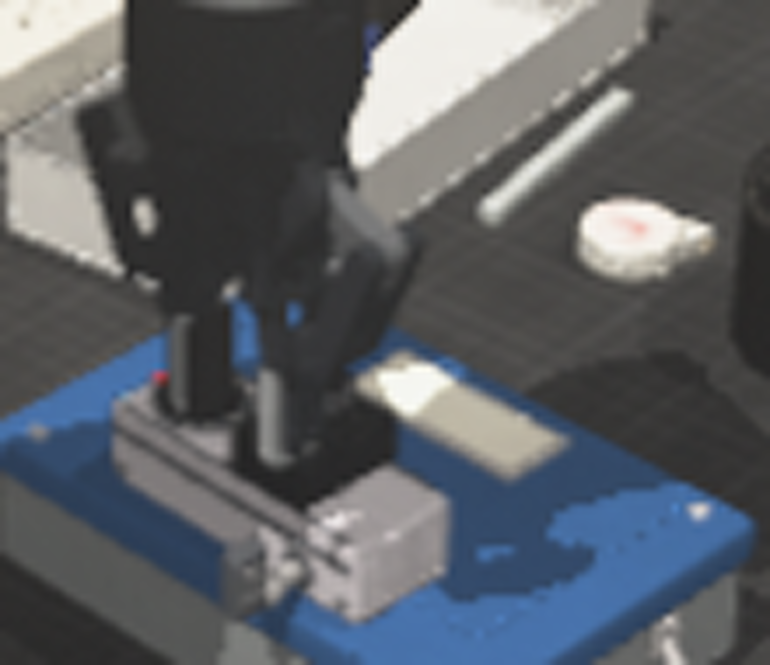

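View pics/t11.png

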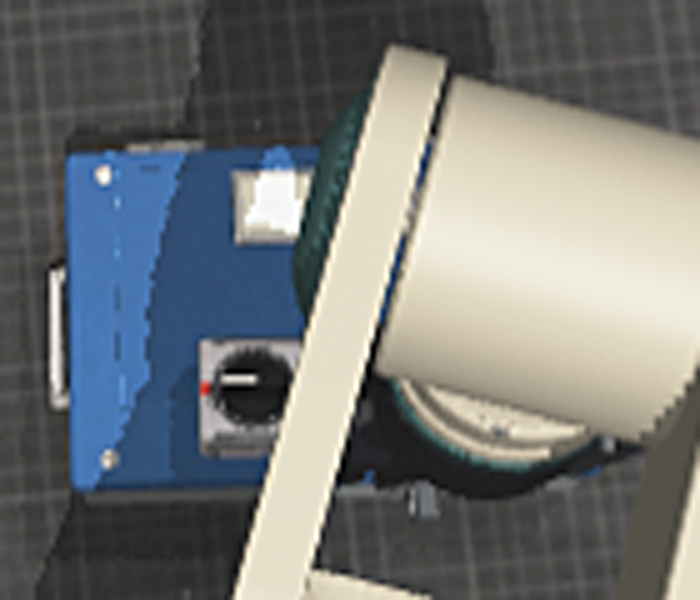

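The tab is visible at about (425,500) in the top crop and (240,565) in the scene crop. I'll compare both with the model.

```bash
python3 - <<'E'
from h import *
f=14
for n,(x0,y0) in (("top",(340,225)),("scene",(325,250))):
    im=ctrl.read_camera(n)[y0:y0+40,x0:x0+50]; big=cv2.resize(im,None,fx=f,fy=f,interpolation=cv2.INTER_CUBIC)
    for dy,c in((-1.5,(255,255,0)),):
      for z in(-11,17):
        q=[L(-56,-39+dy,z),L(-40,-39+dy,z),L(-40,-29+dy,z),L(-56,-29+dy,z)]
        p=((proj(n,np.array(q))-[x0,y0]+.5)*f-.5).round().astype(np.int32); cv2.polylines(big,[p],True,c,1)
    cv2.imwrite(f"pics/tab_{n}.png",big[:,:,::-1])
E
```

```text
(no output)
```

View pics/tab_top.png

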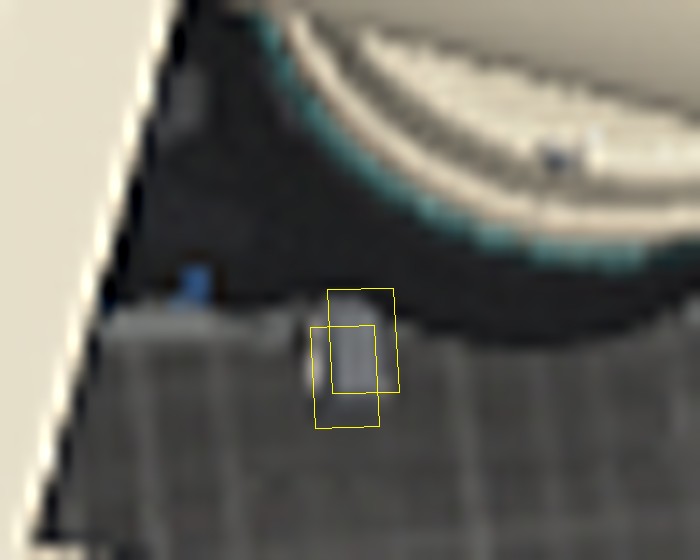

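View pics/tab_scene.png

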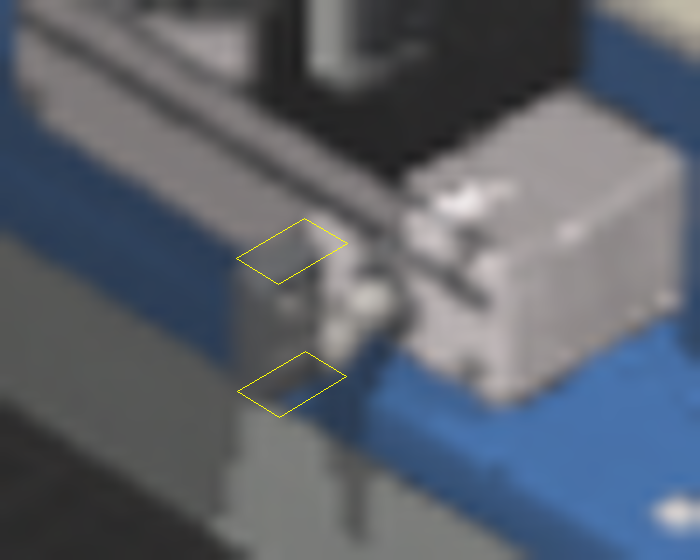

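The model and both pictures agree to about 1 mm. I'll descend.

Call:
step_arm([
  [32, 0, 0, 0.5, 0, 0, 0],
  [32, -0.01, 0, 1.0, 0, 0, 0],
  [32, -0.01, 0, 1.5, 0, 0, 0],
  [32, -0.01, 0, 1.8, 0, 0, 0],
  [32, -0.01, 0, 1.92, 0, 0, 0],
  [32, -0.01, 0, 1.92, 0, 0, 0],
  [32, -0.01, 0, 1.92, 0, 0, 0],
])

```text
time: 13.15
tool_pos: [0.5071, -0.1569, 0.0962]
ee_rot: [-3.14, -0.001, -1.643]
ft_force: [0.1, 0.5, 0.6]
finger_gap: 0.0322
```

```bash
python3 - <<'E'
from h import *
where()
snap("scene","pics/s12.png",(310,190,420,285),7)
E
```

```text
t 13.15 lockframe mm [-48.9 -35.5  15.2] rpy [-3.140e+00 -1.000e-03 -1.643e+00] F [0.12 0.46 0.64] gap 32.2
```

View pics/s12.png

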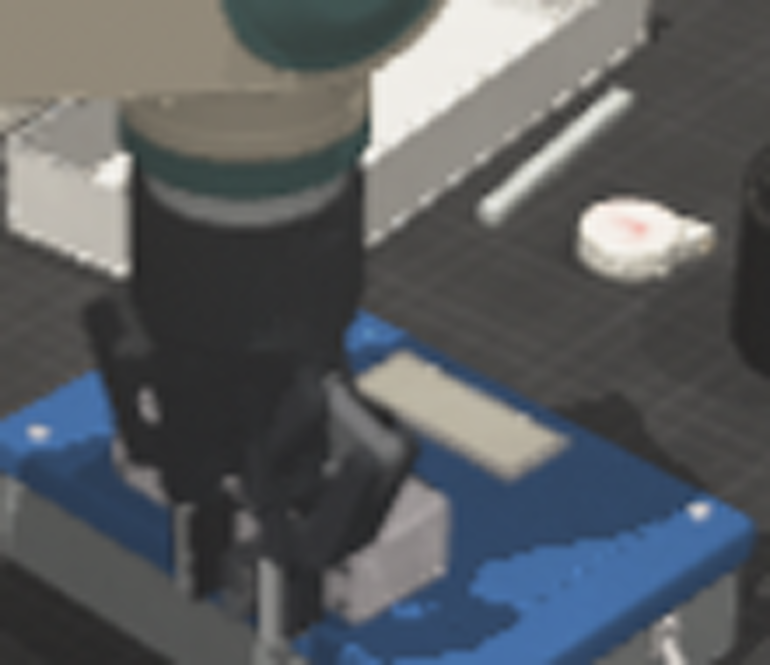

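The tab is between the fingers, so I'll close on it.

Call:
step_arm([
  [20, 0, 0.03, 0, 0, 0, 0],
  [10, 0, 0.03, 0, 0, 0, 0],
  [6, 0, 0.03, 0, 0, 0, 0],
  [6, 0, 0.03, 0, 0, 0, 0],
  [6, 0, 0.03, 0, 0, 0, 0],
], grip_force=35)

```text
time: 13.7
tool_pos: [0.5056, -0.1566, 0.0956]
ee_rot: [-3.141, -0.0, -1.643]
ft_force: [-0.2, 2.5, 4.0]
finger_gap: 0.0089
```

```bash
python3 - <<'E'
from h import *
where()
E
```

```text
t 13.7 lockframe mm [-50.5 -35.3  14.6] rpy [-3.141 -0.    -1.643] F [-0.16  2.5   3.95] gap 8.9
```

Call:
step_arm([
  [6, 0, 0.08, 0, 0, 0, 0],
  [6, 0, 0.17, 0, 0, 0, 0],
  [6, 0, 0.26, 0, 0, 0, 0],
  [6, 0, 0.35, 0, 0, 0, 0],
  [6, 0, 0.44, 0, 0, 0, 0],
  [6, 0, 0.52, 0, 0, 0, 0],
  [6, 0, 0.52, 0, 0, 0, 0],
])

```text
time: 14.4
tool_pos: [0.4839, -0.155, 0.095]
ee_rot: [3.14, 0.0, -1.643]
ft_force: [-2.2, 4.2, 4.1]
finger_gap: 0.0097
```

```bash
python3 - <<'E'
from h import *
where()
snap("scene","pics/s13.png",(310,190,420,285),7)
E
```

```text
t 14.4 lockframe mm [-72.3 -35.3  14. ] rpy [ 3.14   0.    -1.643] F [-2.15  4.25  4.05] gap 9.7
```

View pics/s13.png

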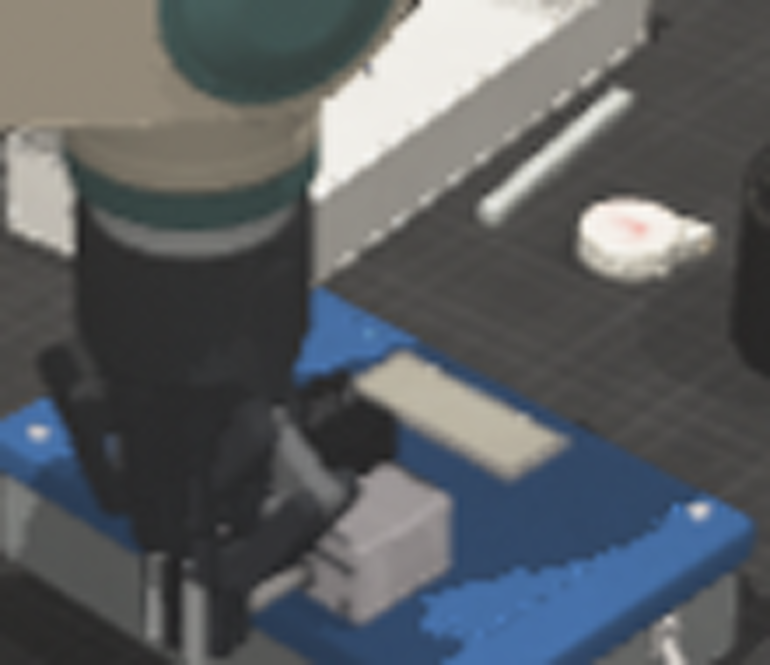

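The shackle is sliding out freely at about 2 N. I'll pull on to the stop.

Call:
step_arm([
  [6, 0, 0.05, 0, 0, 0, 0],
  [6, 0, 0.1, 0, 0, 0, 0],
  [6, 0, 0.14, 0, 0, 0, 0],
  [6, 0, 0.14, 0, 0, 0, 0],
])

```text
time: 14.85
tool_pos: [0.479, -0.1546, 0.0949]
ee_rot: [-3.142, 0.0, -1.643]
ft_force: [2.4, 3.1, 0.7]
finger_gap: 0.0094
```

```bash
python3 - <<'E'
from h import *
where()
E
```

```text
t 14.85 lockframe mm [-77.2 -35.3  13.9] rpy [-3.142  0.    -1.643] F [2.44 3.06 0.7 ] gap 9.4
```

Call:
step_arm([
  [6, 0, 0.04, 0, 0, 0, 0],
  [6, 0, 0.06, 0, 0, 0, 0],
  [6, 0, 0.06, 0, 0, 0, 0],
])

```text
time: 15.15
tool_pos: [0.4785, -0.1547, 0.0953]
ee_rot: [-3.136, -0.001, -1.643]
ft_force: [14.9, 1.1, -5.5]
finger_gap: 0.0095
```

Call:
step_arm([
  [6, 0, 0.03, 0, 0, 0, 0],
  [6, 0, 0.03, 0, 0, 0, 0],
])

```text
time: 15.35
tool_pos: [0.4782, -0.1547, 0.0956]
ee_rot: [-3.133, -0.001, -1.643]
ft_force: [20.8, 1.6, -7.5]
finger_gap: 0.0094
```

```bash
python3 - <<'E'
from h import *
where()
E
```

```text
t 15.35 lockframe mm [-77.9 -35.4  14.6] rpy [-3.133e+00 -1.000e-03 -1.643e+00] F [20.77  1.57 -7.53] gap 9.4
```

The stop is confirmed at about 20 N. I'll release, rise and look.

Call:
step_arm([
  [14, 0, -0.02, 0, 0, 0, 0],
  [30, 0, -0.02, 0, 0, 0, 0],
  [32, 0, 0, -0.6, 0, 0, 0],
  [32, 0, 0, -1.6, 0, 0, 0],
  [32, 0, 0.3, -2.6, 0, 0, 0],
  [32, 0, 0.3, -3.4, 0, 0, 0],
  [32, 0.8, 0.3, -3.4, 0, 0, 0],
  [32, 1.6, 0.3, -3.4, 0, 0, 0],
  [32, 1.6, 0.3, -3.4, 0, 0, 0],
])

```text
time: 16.25
tool_pos: [0.4577, -0.2203, 0.2307]
ee_rot: [3.14, -0.001, -1.647]
ft_force: [-0.3, 0.3, -0.6]
finger_gap: 0.0318
```

```bash
python3 - <<'E'
from h import *
where()
snap("scene","pics/s14.png",(310,190,420,285),7)
snap("top","pics/t14.png",(280,150,420,270),5)
E
```

```text
t 16.25 lockframe mm [ -93.6 -102.3  149.7] rpy [ 3.140e+00 -1.000e-03 -1.647e+00] F [-0.29  0.29 -0.58] gap 31.8
```

View pics/s14.png

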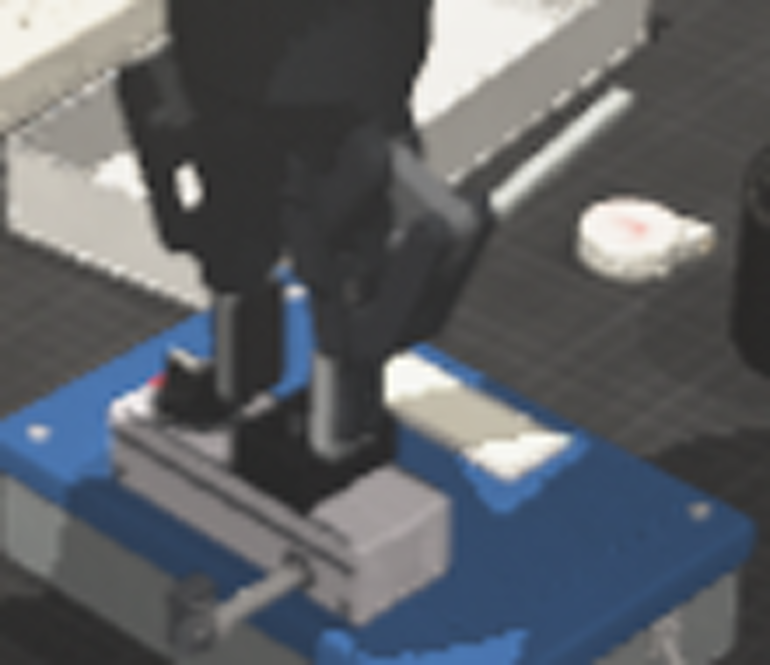

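View pics/t14.png

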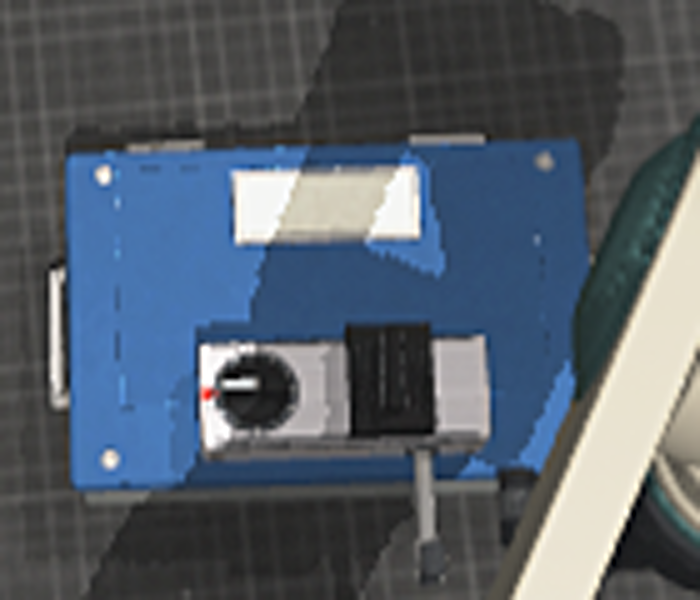

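The view is clear: the cover is at its end, the pointer at the mark and the shackle long. I'll refit the lock's pose for the grasp.

```bash
python3 - <<'E'
from h import *
def px(c): return (np.array(c,float)+.5)/5-.5+[280,150]
W=unproj("top",px([(486,336),(200,345)]),0.098)[:,:2]
A=np.array([(23,-62),(23,62)])/1000
th,t,r=rigid(A,W); print(th,t,r*1000)
d=t-LC[:2];c,s=np.cos(TH),np.sin(TH);print("shift in lock frame",(c*d[0]+s*d[1])*1000,(-s*d[0]+c*d[1])*1000)
im=cv2.imread("pics/t14.png")
crop=cv2.resize(im[310:470,180:340],None,fx=4,fy=4,interpolation=cv2.INTER_CUBIC); cv2.imwrite("pics/t14b.png",crop)
plan(L(-1,-5,70),TH)
E
```

```text
-0.06681608287728019 [ 0.55644464 -0.12699733] [[-0.03956325 -0.59124022]
 [ 0.03956325  0.59124022]]
shift in lock frame -1.906349838833024 -2.1400128112878902
d [-2.376 -2.307  1.985] r [ 8.0000e-03  1.1000e-02 -1.1266e+01]
```

View pics/t14b.png

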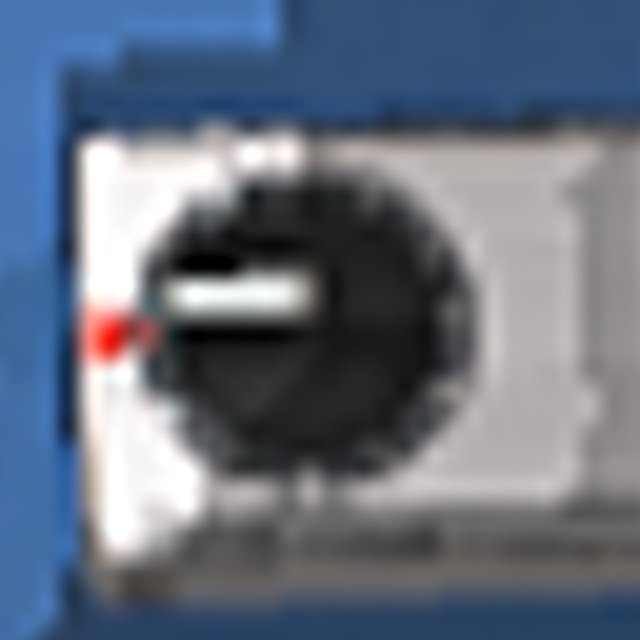

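The lock has shifted about (-1.5,-2) mm with yaw unchanged, and the pointer lies parallel to the lock's y axis at the red mark. Next I'll go above the case with the jaws along x and open.

Call:
step_arm([
  [70, -0.4, -0.4, 0, 0, 0, -1],
  [70, -0.8, -0.8, 0, 0, 0, -2],
  [70, -1.2, -1.2, 0, 0, 0, -3],
  [70, -1.6, -1.6, 0, 0, 0, -4],
  [70, -2, -2, 0, 0, 0, -5],
  [70, -2.37, -2.3, 0, 0, 0, -6],
  [70, -2.37, -2.3, 0, 0, 0, -7],
  [70, -2.37, -2.3, 0, 0, 0, -8],
  [70, -2.37, -2.3, 0, 0, 0, -9],
  [70, -2.37, -2.3, 0, 0, 0, -10],
], grip_force=60)

```text
time: 17.35
tool_pos: [0.5572, -0.1285, 0.2308]
ee_rot: [3.141, 0.001, -0.24]
ft_force: [-0.9, -0.6, -0.0]
finger_gap: 0.0696
```

```bash
python3 - <<'E'
from h import *
where(); plan(L(-1.5,-5,70),TH)
E
```

```text
t 17.35 lockframe mm [ -1.   -3.6 149.8] rpy [ 3.141e+00  1.000e-03 -2.400e-01] F [-0.94 -0.64 -0.01] gap 69.6
d [-0.004  0.036  1.994] r [ 1.000e-03  8.000e-03 -1.204e+00]
```

Call:
step_arm([
  [70, 0, 0.03, 0, 0, 0, -0.7],
  [70, 0, 0.03, 0.5, 0, 0, -1.2],
  [70, 0, 0.03, 1.2, 0, 0, -1.2],
  [70, 0, 0.03, 1.99, 0, 0, -1.2],
  [70, 0, 0.03, 1.99, 0, 0, -1.2],
  [70, 0, 0.03, 1.99, 0, 0, -1.2],
])

```text
time: 17.95
tool_pos: [0.557, -0.1301, 0.1518]
ee_rot: [-3.142, 0.001, -0.079]
ft_force: [0.5, -0.5, 0.3]
finger_gap: 0.0701
```

```bash
python3 - <<'E'
from h import *
where(); plan(L(-1.5,-5,9),TH)
snap("scene","pics/s15.png",(310,170,420,285),5)
E
```

```text
t 17.95 lockframe mm [-1.1 -5.2 70.8] rpy [-3.142e+00  1.000e-03 -7.900e-02] F [ 0.46 -0.49  0.3 ] gap 70.1
d [-0.009 -0.004  1.546] r [-0.001  0.007 -0.048]
```

View pics/s15.png

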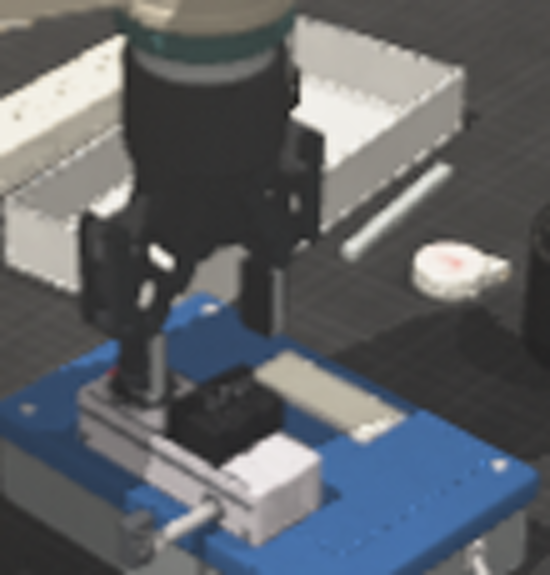

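Call:
step_arm([
  [70, 0, 0, 0.5, 0, 0, -0.04],
  [70, 0, 0, 1.0, 0, 0, -0.04],
  [70, 0, 0, 1.35, 0, 0, -0.04],
  [70, 0, 0, 1.5, 0, 0, -0.04],
  [70, 0, 0, 1.55, 0, 0, -0.04],
  [70, 0, 0, 1.55, 0, 0, -0.04],
])

```text
time: 18.6
tool_pos: [0.5576, -0.1308, 0.0904]
ee_rot: [3.141, -0.001, -0.074]
ft_force: [0.3, 0.5, 0.9]
finger_gap: 0.0702
```

```bash
python3 - <<'E'
from h import *
where()
snap("scene","pics/s16.png",(310,190,420,285),7)
E
```

```text
t 18.6 lockframe mm [-0.4 -5.8  9.4] rpy [ 3.141e+00 -1.000e-03 -7.400e-02] F [0.32 0.54 0.85] gap 70.2
```

View pics/s16.png

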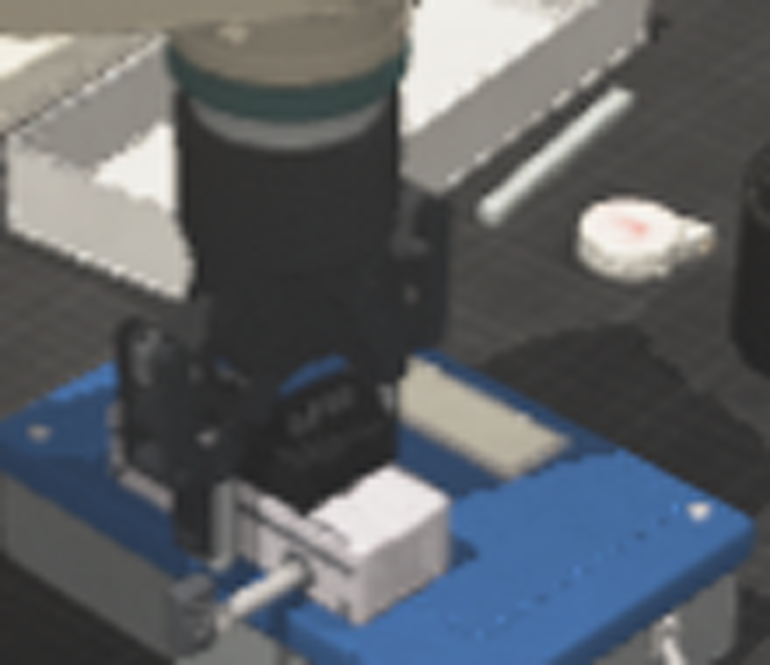

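The gripper straddles the case with no contact. I'll close it.

Call:
step_arm([
  [55, -0.02, 0, 0, 0, 0, 0],
  [48, -0.02, 0, 0, 0, 0, 0],
  [42, -0.02, 0, 0, 0, 0, 0],
  [40, -0.02, 0, 0, 0, 0, 0],
  [40, -0.02, 0, 0, 0, 0, 0],
  [40, -0.02, 0, 0, 0, 0, 0],
], grip_force=60)

```text
time: 19.25
tool_pos: [0.5572, -0.1308, 0.0906]
ee_rot: [3.141, -0.002, -0.074]
ft_force: [2.2, 0.4, 5.7]
finger_gap: 0.0455
```

```bash
python3 - <<'E'
from h import *
where();print(ctrl.get_state()["ft_torque"])
E
```

```text
t 19.25 lockframe mm [-0.9 -5.8  9.6] rpy [ 3.141e+00 -2.000e-03 -7.400e-02] F [2.18 0.41 5.65] gap 45.5
[-0.00589389 -0.19996828  0.20097388]
```

Gripped at 45.5 mm; the case is 46 mm. I'll lift straight up slowly.

Call:
step_arm([
  [40, 0, 0, -0.1, 0, 0, 0],
  [40, 0, 0, -0.2, 0, 0, 0],
  [40, 0, 0, -0.35, 0, 0, 0],
  [40, 0, 0, -0.5, 0, 0, 0],
  [40, 0, 0, -0.7, 0, 0, 0],
  [40, 0, 0, -0.9, 0, 0, 0],
  [40, 0, 0, -0.9, 0, 0, 0],
])

```text
time: 19.95
tool_pos: [0.5559, -0.1305, 0.1252]
ee_rot: [-3.141, 0.002, -0.074]
ft_force: [0.3, 0.0, -5.3]
finger_gap: 0.0457
```

```bash
python3 - <<'E'
from h import *
where();print(ctrl.get_state()["ft_torque"])
snap("scene","pics/s17.png",(310,170,420,285),5)
E
```

```text
t 19.95 lockframe mm [-2.2 -5.7 44.2] rpy [-3.141e+00  2.000e-03 -7.400e-02] F [ 0.32  0.   -5.34] gap 45.7
[-0.01428899 -0.0240148   0.01120359]
```

View pics/s17.png

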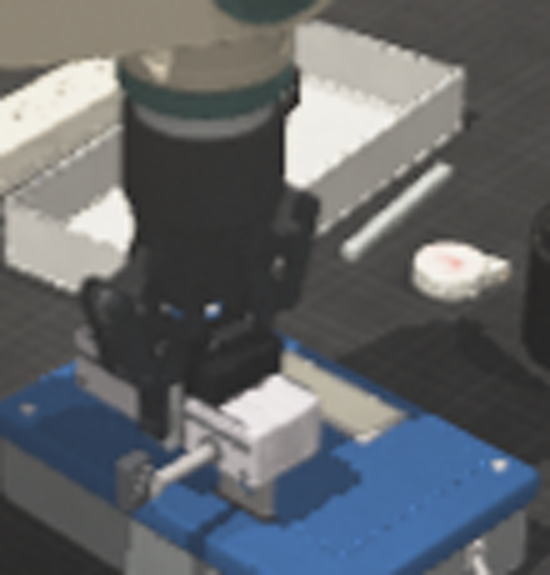

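The lock is off the eye: I read 5.3 N of weight and almost no moment. I'll continue up.

Call:
step_arm([
  [40, 0, 0, -0.25, 0, 0, 0],
  [40, 0, 0, -0.6, 0, 0, 0],
  [40, 0, 0, -1.0, 0, 0, 0],
  [40, 0, 0, -1.4, 0, 0, 0],
  [40, 0, 0, -1.8, 0, 0, 0],
  [40, 0, 0, -2.2, 0, 0, 0],
  [40, 0, 0, -2.6, 0, 0, 0],
  [40, 0, 0, -2.85, 0, 0, 0],
  [40, 0, 0, -3, 0, 0, 0],
  [40, 0, 0, -3, 0, 0, 0],
])

```text
time: 21.0
tool_pos: [0.5566, -0.1307, 0.2465]
ee_rot: [3.141, -0.002, -0.074]
ft_force: [0.8, 0.1, -6.0]
finger_gap: 0.0452
```

Call:
step_arm([
  [40, 0, 0, 0, 0, 0, 0],
  [40, 0, 0, 0, 0, 0, 0],
  [40, 0, 0, 0, 0, 0, 0],
  [40, 0, 0, 0, 0, 0, 0],
  [40, 0, 0, 0, 0, 0, 0],
])

```text
time: 21.5
tool_pos: [0.5563, -0.1306, 0.2453]
ee_rot: [-3.142, 0.0, -0.074]
ft_force: [0.4, 0.1, -5.9]
finger_gap: 0.0451
```

```bash
python3 - <<'E'
from h import *
where();s=ctrl.get_state();print(s["ft_torque"],abs(s["joint_vel"]).max())
im=snap("scene","pics/s18.png",(300,110,430,285),4)
crop(im,300,150,400,230,7,"pics/s18b.png")
snap("top","pics/t18.png")
E
```

```text
t 21.5 lockframe mm [ -1.7  -5.7 164.3] rpy [-3.142  0.    -0.074] F [ 0.41  0.1  -5.85] gap 45.1
[-0.03649693 -0.11404256 -0.00631748] 0.003823465636989071
```

View pics/s18.png

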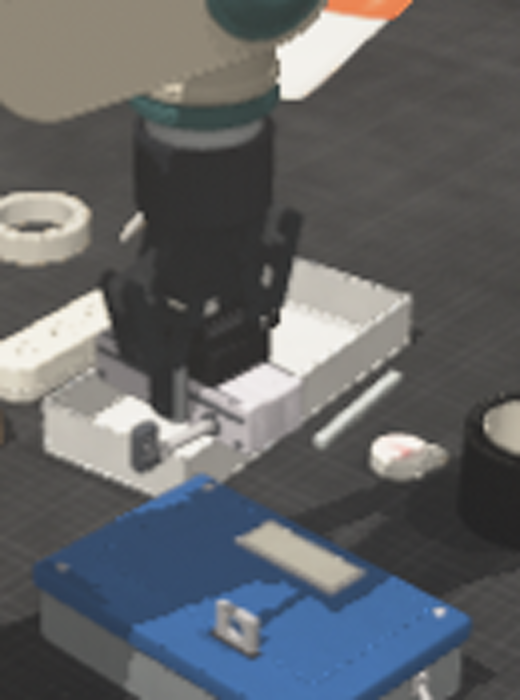

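View pics/s18b.png

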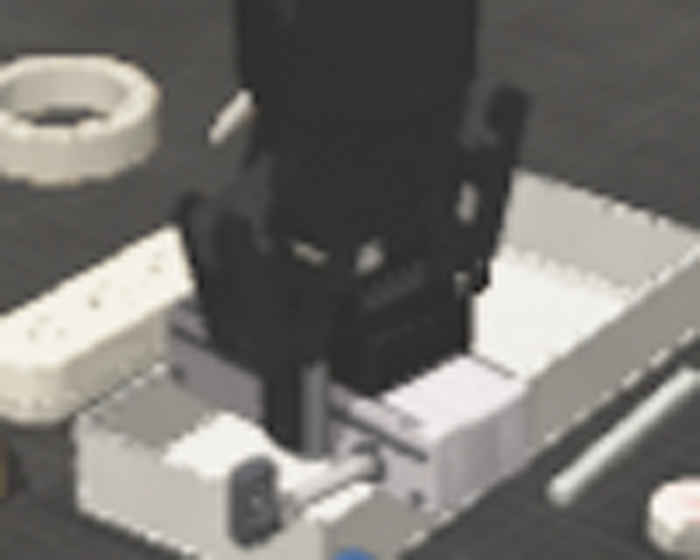

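View pics/t18.png

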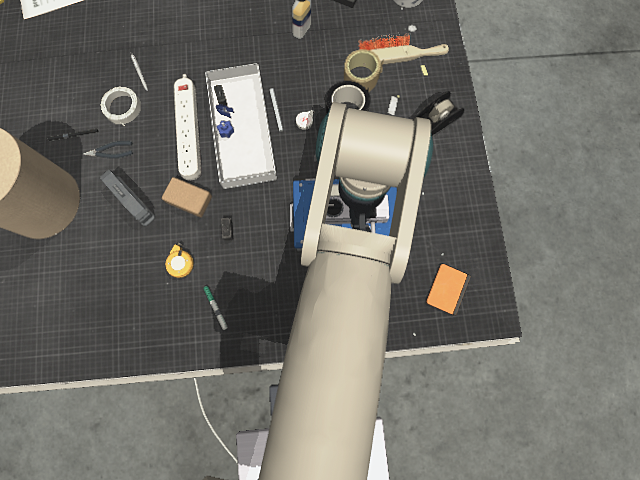

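The lock is held up about 155 mm and looks level, and the bare eye is visible on the lid. As a last check I'll zoom in on the dial and overlay a level case model.

```bash
python3 - <<'E'
from h import *
a=cv2.imread("pics/t18.png"); t=cv2.resize(a[185:235,310:390],None,fx=9,fy=9,interpolation=cv2.INTER_CUBIC); cv2.imwrite("pics/t18b.png",t)
im=cv2.resize(ctrl.read_camera("scene")[150:235,305:395],None,fx=7,fy=7,interpolation=cv2.INTER_CUBIC)
for z in(-17,17):
    q=[L(x-2.3,y-2,z+154.7) for x,y in((-23,-62),(23,-62),(23,62),(-23,62))]
    p=((proj("scene",np.array(q))-[305,150]+.5)*7-.5).round().astype(np.int32); cv2.polylines(im,[p],True,(255,0,0),1)
cv2.imwrite("pics/s19.png",im[:,:,::-1])
where()
E
```

```text
t 21.65 lockframe mm [ -1.7  -5.7 164.5] rpy [ 3.142  0.    -0.074] F [ 0.9   0.1  -5.99] gap 45.4
```

View pics/t18b.png

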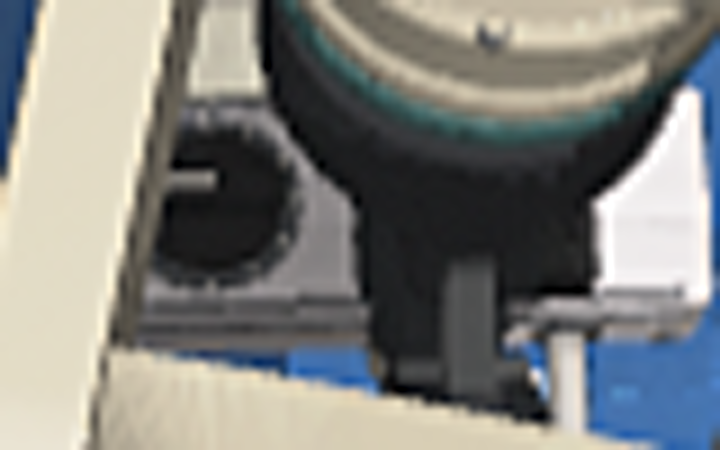

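View pics/s19.png

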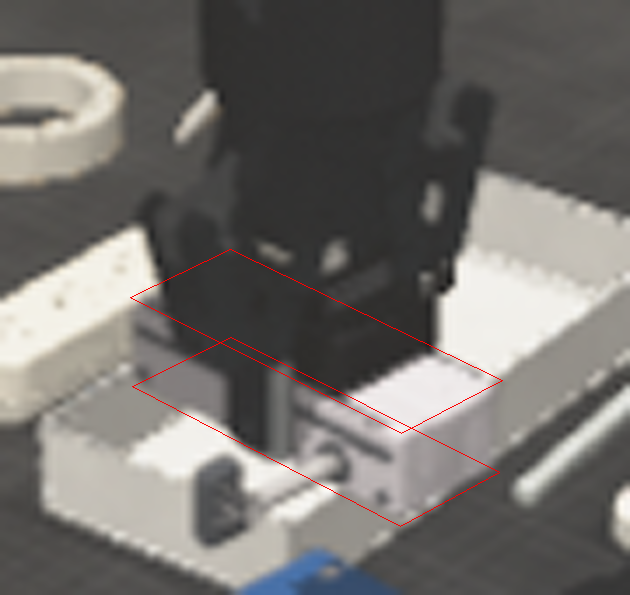

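The case edges match the level model within about 1 px, and the dial pointer still points at the left end. I'm handing in.

```bash
python3 - <<'E'
from workcell import ctrl
print(ctrl.hand_in())
E
```

```text
the job is handed in; nothing more can be done
None
```

The lock is off the blade box and was handed in while the gripper held it up, about 155 mm above where it sat, at about 22 s on the clock.

1. **Cover:** I slid it by its ridge to the end stop; the push force rose to about 14 N there.
2. **Dial:** It started three notches anticlockwise. I turned it clockwise one notch at a time to the red mark.
3. **Shackle:** I pulled it by its tab to its stop, about 26 mm, with about 21 N at the stop.
4. **Lift:** I gripped the case front to rear, at 45 mm opening, and lifted it straight up off the eye.

Last checks:
- **Hold:** The arm was still and the wrist read about 6 N of weight, which fits the 0.5 kg lock. A level model of the case matched the picture to about 1 px, so any tilt is at most about 1°.
- **Dial:** The pointer still lay toward the mark end. The arm hid the mark itself in the final view; in the last clear view, before the lift, the pointer was at it.
- **Surroundings:** The bare eye shows on the lid, and the bystanders look unmoved by eye. The small decoy lock was hidden by the arm in the last top view, but I never went near it.
- **Small disagreement:** The lock shifted about 2 mm on the eye while being worked, within its stated play. I corrected the tab and case grasps for that.

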